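# Open the circuit-board holder and hold its index plunger out

## Task

Get the blue circuit-board holder ready for the next board: first pull its sprung sliding jaw out by the green thumb tab until the jaw's red pointer lines up with the yellow marker on the scale, and let it go there. Then pull the red knob of the index plunger straight out as far as it goes and keep holding it out, so that the unlocked frame swings down and hangs still, free for me to turn; finish while still holding the plunger fully out. Leave everything else on the bench undisturbed.

Things in the scene. Friction and masses are not known exactly. Their poses are not given: they have to be found in the camera images.
- holder: Blue circuit-board holder bolted to the bench, base 160 x 310 mm; uprights at y -130 (70 mm wide, 202 high) and +130 mm (175 high), both 14 thick. Between them a frame tilts about an axis 160 mm up. Origin: centre of the base's underside. y along the tilt axis and rail, z up, x away from the robot: the locked frame's arms rise 45 deg to +x, ends 90 mm out, 255 mm up; fixed arm at y -85 mm.
- jaw_tab (a point): Grip point in the green thumb tab standing upright on the sliding jaw: tab 24 mm in the holder's x, 10 mm thick in its y, free from 18 mm below this point to 18 mm above it (the jaw's 24 mm wide carriage is 24 mm below it). 202 mm above the bench while locked. Pinch it across the holder's y and draw it along the holder's +y.
- jaw_pointer (a point): Tip of the red pointer on the jaw (3 mm wide), 170 mm above the bench, on the robot's side of the tab and at the same holder y as the tab.
- marker_top (a point): The yellow marker, a 6 mm wide rider clamped on the white scale bar on the robot's side of the rail; this point has the same holder x and z as the red pointer's tip, so the two coincide when the jaw stands at the marker.
- jaw (a joint): How far the jaw is pulled out along the holder's +y, m: 0 shut, 0.086 end of travel. A return spring (3 to 5 N) pulls it back, but a friction brake (8 N) holds it wherever it is let go: drawing it out takes 11 to 13 N, pushing it back about 4 N.
- marker (a joint): Place of the yellow marker on the same scale as joint jaw, m: the jaw is at the marker when both read the same (0.035 to 0.075).
- plunger_knob (a point): Centre of the index plunger's red knob, a cylinder 28 mm in diameter, 26 mm long, lying along the holder's y outside the -y upright; when seated 186 mm above the bench at holder x 0, y -170 mm, its inner end 20 mm from the upright. Pulled along the holder's -y. More than 25 mm free on both sides in x.
- plunger (a joint): How far the plunger is pulled out, m: 0 seated with its 9 mm pin in the hole of the frame's index disc, 0.008 just clear of the disc, 0.014 against its stop. The spring pulls it in with 6 N when seated and 13 N when fully out.
- frame (a joint): Tilt of the frame, rad: 0 to 0.05 locked with its arms 45 degrees up, growing as the arms swing down; about 2.6 hanging. Once the pin is clear it swings down by its own weight, damped, within about 4 s.
- switch_box: Loose white network box 105 x 100 x 26 mm; origin under its centre. Leave alone.
- led_supply: Loose metal power supply 180 x 95 x 40 mm; origin under its centre. Leave alone.
- led_board: Loose green controller board 100 x 130 x 23 mm on brass feet, beyond the holder; origin under its centre. Leave alone.
- screwdriver: Loose screwdriver 180 mm long, lying on the robot's side of the holder. Leave alone.
- solder_spool: Loose solder spool, 56 mm in diameter, 42 mm high. Leave alone.
- standoff_jar: Loose clear jar with a blue cap, 56 mm in diameter, 70 mm high. Leave alone.
- side_cutters: Loose side cutters with blue handles, 130 mm long. Leave alone.

How it is judged:
On the way, in this order (a step that is already met when the one before it is completed fails the run):
1. with the frame still locked, the jaw stands at the yellow marker, let go (y of jaw_pointer in the frame of marker_top between -0.005 and 0.005 m and value of joint frame below 0.1 rad and value of joint plunger below 0.004 m and contact force between the fingers and jaw below 0.5 N), for 0.2 s.
2. the plunger is held fully out by the fingers and the frame has swung down (value of joint plunger above 0.0115 m and contact force between the fingers and plunger above 2 N and value of joint frame above 2 rad), for 0.2 s.
At the end, for the whole second after the job is handed in: The fingers still hold the plunger pulled out (11.5 mm or more of its 14 mm), the frame has swung down past 2.0 rad and hangs still, and the jaw's pointer stands within 5 mm of the yellow marker (all of step 2 and velocity of joint frame between -0.2 and 0.2 rad/s and y of jaw_pointer in the frame of marker_top between -0.005 and 0.005 m); the arm keeps its last pose, push and grip.
It fails at once if a bystander was moved by more than 25 mm (distance of any of switch_box, led_supply, led_board, screwdriver, solder_spool, standoff_jar, side_cutters from where it was at the start of the episode above 0.025 m).
It also fails if it takes over 48 s, if anything falls off the work surface, if the arm or the gripper's body presses on something with over 40 N, if the wrist force passes 120 N, or if a joint passes its speed limit or range.

## Robot

A 6-joint arm with a two-finger parallel gripper is mounted at the origin on the work surface. World frame = base frame: x ahead of the robot, y to its left, z up, the work surface at z = 0. Lengths are in m, angles in rad, forces in N, time in s.
With the tool pointing down it reaches from about 0.35 to 0.85 m from the base axis. Payload 8.1 kg.
Tool frame: the origin (TCP) lies at the very end of the fingers, on their centre line; the grasp point (between the pads) lies robot.tcp_to_grasp behind it (robot.tcp_to_grasp is the distance from the TCP to the grasp point, in m); z points along the fingers, y is the line along which they close (so a half turn about z gives the same grasp; the last joint's range is limited). The gripper opens to 93 mm and grips with 3 to 60 N. Pads are 15 mm wide; open, the fingers measure 128 mm over their backs; the gripper's body (75 mm by 188 mm) begins 65 mm behind the grasp point.
Start: joints at [1.12, 0.13, 1.488, -0, 1.523, -0.085], TCP at [0.215, 0.56, 0.219] pointing down, gripper open.
Joint ranges: [-2.96, 2.96], [-0.89, 2.26], [0.02, 2.5], [-1.34, 4.48], [0, 2.73], [-2.66, 2.66]. Speed limits (rad/s): [2.39, 2.39, 2.79, 3.14, 3.14, 3.14].

## Interface

Orientations are given as a rotation vector (axis times angle).
In Python, from plant import robot gives the robot as it stands. The module is installed in compiled form; this text tells all that it offers.
- The arm moves only by the shell command python3 -m pendant 'ROWS' [FORCE]. ROWS is JSON, a list that holds one entry, the list of rows, each a list of 5 numbers: the opening, from 0 (shut) to 1 (fully open), then the shift along the tool's x, y, z in cm, then the turn about the tool's z in degrees. In form: [[[fingers, x, y, z, roll], ...]]. A call has 1 to 8 rows; each row shifts and turns the commanded pose from where the row before left it, along the tool's axes as they then stand; what a row does not reach is not made up. A row lasts 1/10 s, in which the tool goes at most 50 mm and 8.59 degrees, less where a joint would pass 70% of its speed; a pose out of reach is approached as far as the arm can. A call is refused whole if a number of a shift passes 5 or a number of a turn 8.59, either way. A call with a gripper value outside its range is refused whole. The fingers move at their own pace and stop on an object; FORCE is the grip in N (left out, the last holds). Time passes only in rows, so rows that do not move let the fingers close. It gives the time, the measured TCP pose, the force, the opening and the grip force at its end, in the units of the state.
- robot.read_state(): the state, without advancing time (a new reading comes with each control period).
- robot.read_camera(name): name is "side" or "top" or "wrist"; returns a dict with "img" (384x512x3 uint8, blue, green, red), "K" (3x3 intrinsics, pixels), "pose" (4x4, takes a point from camera to world coordinates). Camera axes: x right, y up, looking along -z (the intrinsics and any distortion apply to the point x, -y, -z); pixel columns grow to the right and rows downward; lengths in m; the calibration is good to about 2 mm. A picture is of the moment at which its call begins. There is no depth.
- robot.close_job(): hands the job in; it is judged then, once.
The state is a dict: "t": time; "q": joint angles; "dq": joint speeds; "joint_torque": joint torques, N m; "tool_pos": TCP position; "orientation": TCP orientation; "force": force on the tool from outside, world axes, zero at the start; "wrist_torque": the same for the moment, N m; "opening": finger opening in m; "gripper_force": force on a finger pad.
Only numpy, scipy, OpenCV 4.12 (cv2) and the standard library are available. Lean on these libraries where they do the work, as an engineer would, in place of code of your own. Each camera call takes 0.05 s, during which the arm holds its last target. There are 200 camera calls.

## Working session

There is one attempt and no reset: what is moved stays moved. The work goes in short steps, Python scripts to look and compute and a shell command to move; the robot and the scene stay as the last step left them, time stands still between calls to the robot, and variables do not carry over. Pictures are saved under pics/ and viewed, at most 10 in all, crops included, and the job is handed in when it is done.

```bash
mkdir -p pics
cat > h.py <<'E'
import numpy as np, cv2
from plant import robot
from scipy.spatial.transform import Rotation as R
def ray(c,u,v):
    K=c["K"];P=np.array(c["pose"])
    d=np.linalg.inv(K)@[u,v,1]; d=P[:3,:3]@(d*[1,-1,-1])
    return P[:3,3],d/np.linalg.norm(d)
def plane(c,u,v,z):
    o,d=ray(c,u,v); return o+d*(z-o[2])/d[2]
def tri(c1,p1,c2,p2):
    A=0;b=0
    for c,p in((c1,p1),(c2,p2)):
        o,d=ray(c,*p); M=np.eye(3)-np.outer(d,d); A=A+M;b=b+M@o
    return np.linalg.solve(A,b)
def proj(c,X):
    P=np.array(c["pose"]);p=P[:3,:3].T@(np.array(X)-P[:3,3])*[1,-1,-1]
    q=c["K"]@p; return q[:2]/q[2]
E
python3 - <<'E'
from h import *
import pickle
C={n:robot.read_camera(n) for n in("side","top","wrist")}
pickle.dump(C,open("c0.pkl","wb"))
for n in("side","top"): cv2.imwrite(f"pics/{n}0.png",cv2.resize(C[n]["img"],(800,600)))
for n in C: print(n,C[n].keys(),np.round(C[n]["pose"],3).tolist(),C[n]["K"].tolist() if hasattr(C[n]["K"],'tolist') else C[n]["K"])
s=robot.read_state();print(s); print(robot.tcp_to_grasp)
print(R.from_rotvec(s["orientation"]).as_matrix().round(3))
E
```

```text
side dict_keys(['img', 'K', 'pose']) [[0.998, 0.025, -0.065, 0.479], [-0.068, 0.579, -0.812, -0.872], [0.017, 0.815, 0.579, 0.753], [0.0, 0.0, 0.0, 1.0]] [[388.2689733169514, 0.0, 254.14991573391714], [0.0, 388.2689733169514, 190.66705418635064], [0.0, 0.0, 1.0]]
top dict_keys(['img', 'K', 'pose']) [[-0.016, 0.999, -0.05, 0.485], [-1.0, -0.016, 0.003, -0.003], [0.002, 0.05, 0.999, 1.514], [0.0, 0.0, 0.0, 1.0]] [[498.0417092896416, 0.0, 258.73144516597694], [0.0, 498.0417092896416, 199.42730725236822], [0.0, 0.0, 1.0]]
wrist dict_keys(['img', 'K', 'pose']) [[0.358, -0.905, -0.231, 0.152], [0.934, 0.347, 0.09, 0.584], [-0.001, -0.248, 0.969, 0.384], [0.0, 0.0, 0.0, 1.0]] [[277.1926078874923, 0.0, 256.4553023566076], [0.0, 277.1926078874923, 192.6537589339881], [0.0, 0.0, 1.0]]
{'t': 0.15, 'q': array([ 1.11961383e+00,  1.30987903e-01,  1.48900397e+00, -1.29258108e-05,
        1.52297236e+00, -8.53785298e-02]), 'dq': array([-0.00031635, -0.00145936, -0.00315025, -0.00083409, -0.00069416,
       -0.00086794]), 'joint_torque': array([ 7.12040928e-04, -5.60470319e+01, -4.92337132e+01,  7.68084428e-02,
        3.06142482e-02, -4.34817093e-05]), 'tool_pos': array([0.21440915, 0.55993579, 0.21784209]), 'orientation': array([-5.71340216e-01, -3.08884515e+00,  2.08254049e-03]), 'force': array([-0.14334991,  0.10753446,  0.18825083]), 'wrist_torque': array([0.0201184 , 0.07723419, 0.01152676]), 'gripper_force': 0.0, 'opening': 0.0931692150486407}
0.0188
[[-0.934  0.358 -0.001]
 [ 0.358  0.934 -0.001]
 [ 0.    -0.001 -1.   ]]
```

View pics/side0.png

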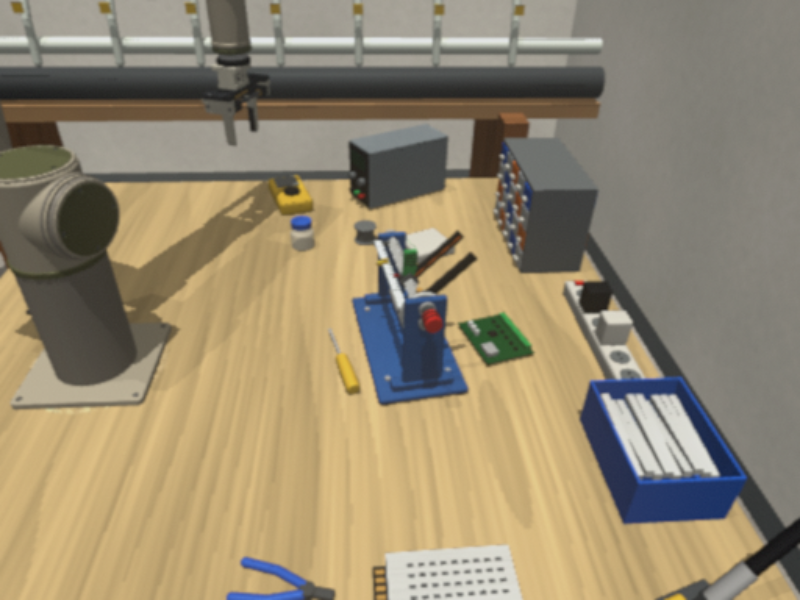

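View pics/top0.png

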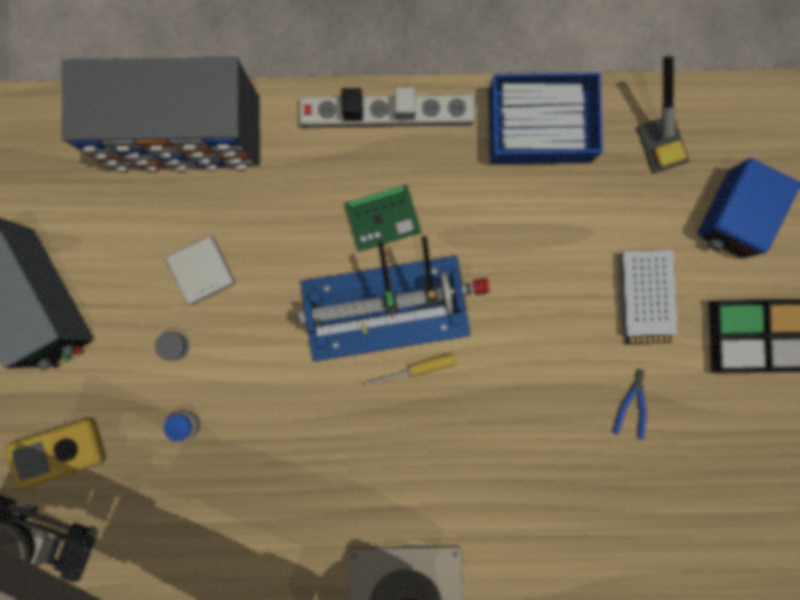

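The side view shows the red knob at about (432,320), the green tab at (410,262) and the yellow marker at (382,262). In the top view the knob is at (481,286), the tab at (389,299) and the marker at (364,328). I'll segment these by colour and triangulate them.

```bash
cat > m.py <<'E'
from h import *
RNG={"red":[((0,130,60),(8,255,255)),((172,130,60),(180,255,255))],"green":[((45,90,30),(80,255,255))],"yellow":[((20,110,90),(34,255,255))],"blue":[((105,120,40),(125,255,255))]}
def blobs(img,col,box,amin=3):
    hsv=cv2.cvtColor(img,cv2.COLOR_BGR2HSV);m=0
    for a,b in RNG[col]: m=m|cv2.inRange(hsv,a,b)
    z=np.zeros_like(m);x0,y0,x1,y1=map(int,box);z[y0:y1,x0:x1]=m[y0:y1,x0:x1]
    n,l,s,c=cv2.connectedComponentsWithStats(z)
    return [(c[i].round(1).tolist(),s[i].tolist()) for i in range(1,n) if s[i][4]>=amin],z
E
python3 - <<'E'
from m import *
import pickle
C=pickle.load(open("c0.pkl","rb"))
B={"side":np.array([340,220,480,400])*.64,"top":np.array([290,240,500,365])*.64}
for n in B:
    for c in("red","green","yellow","blue"):
        b,z=blobs(C[n]["img"],c,B[n]);print(n,c,b[:6])
        if c=="blue" and n=="top":
            r=cv2.minAreaRect(np.argwhere(z)[:,::-1].astype(np.float32))
            bx=cv2.boxPoints(r);P=np.array([plane(C[n],*p,0.01) for p in bx]);print(P.round(3),P.mean(0))
i=C["side"]["img"][140:215,220:300];j=C["top"]["img"][160:235,185:320]
cv2.imwrite("pics/z0.png",np.vstack([cv2.resize(i,(320,300),interpolation=2),])) 
a=cv2.resize(i,(320,300),interpolation=2);b=cv2.resize(j,(480,267),interpolation=2);b=cv2.copyMakeBorder(b,0,33,0,0,0)
cv2.imwrite("pics/z0.png",np.hstack([a,b]))
E
```

```text
side red [([276.2, 205.0], [271, 198, 12, 15, 142])]
side green [([262.0, 167.1], [259, 160, 8, 16, 101]), ([305.2, 206.1], [304, 205, 3, 4, 9]), ([301.3, 214.9], [295, 207, 12, 18, 75])]
side yellow [([243.6, 167.2], [241, 166, 7, 4, 21]), ([222.7, 239.5], [217, 225, 14, 28, 249])]
side blue [([249.7, 150.2], [243, 149, 15, 3, 22]), ([253.9, 227.0], [227, 189, 71, 67, 1739]), ([271.4, 191.7], [260, 190, 25, 5, 66])]
top red [([307.6, 182.9], [303, 179, 10, 9, 79])]
top green [([237.5, 155.1], [228, 153, 22, 6, 57]), ([248.8, 191.2], [246, 186, 6, 11, 48])]
top yellow [([281.8, 229.8], [266, 226, 27, 7, 122])]
top blue [([242.2, 200.2], [194, 165, 106, 65, 2467]), ([260.4, 177.3], [249, 168, 24, 20, 361]), ([278.5, 178.3], [276, 175, 5, 8, 25]), ([260.0, 197.5], [255, 197, 11, 2, 14]), ([269.0, 196.0], [267, 196, 5, 1, 5]), ([235.3, 201.6], [225, 200, 22, 4, 27])]
[[ 0.622  0.194  0.01 ]
 [ 0.666 -0.108  0.01 ]
 [ 0.515 -0.13   0.01 ]
 [ 0.471  0.171  0.01 ]] [0.56877257 0.03146582 0.01      ]
```

View pics/z0.png

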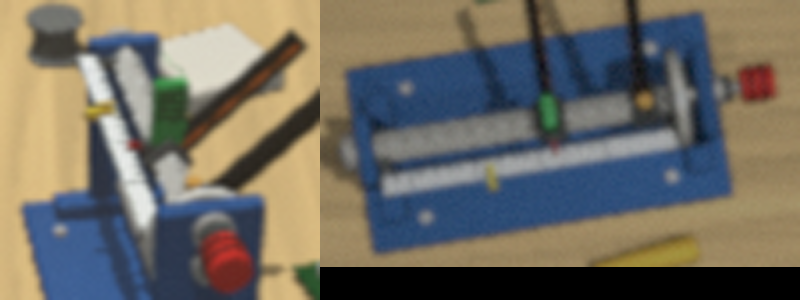

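Crop: the pointer is at about (253.7,176.2) in the side view and (250.5,201.3) in the top view. The yellow rider is at about (244,167) in the side view and (233.4,209.8) in the top view. Next I'll triangulate these points.

Run:
```python
from m import *
import pickle
C=pickle.load(open("c0.pkl","rb"));S,T=C["side"],C["top"]
X={}
for n,a,b in(("knob",(276.2,205),(307.6,182.9)),("tab",(262,167.1),(248.8,191.2)),("ptr",(253.7,176.2),(250.5,201.3)),("mark",(243.8,167.3),(233.4,209.8))):
    X[n]=tri(S,a,T,b); print(n,X[n].round(4),proj(S,X[n])-a,proj(T,X[n])-b)
# yaw from base and scale
c=np.array([.5688,.0315,0])
for psi in (8.3,):
    p=np.radians(psi);ex=np.array([np.cos(p),np.sin(p),0]);ey=np.array([-np.sin(p),np.cos(p),0])
    for n in X: print(n,((X[n]-c)@ex).round(4),((X[n]-c)@ey).round(4))
print("tabtop plane .22",plane(T,248.8,191.2,.215))
s=robot.read_state();print(s["t"])
```

```text
knob [ 0.5929 -0.1382  0.1856] [ 0.32615361 -0.01554264] [-0.02084     0.29194273]
tab [0.5721 0.0193 0.195 ] [ 0.44091338 -0.01956207] [-0.02027793  0.45050206]
ptr [0.5481 0.0155 0.1686] [-0.16442857  0.00571009] [ 0.00528175 -0.16657264]
mark [0.5244 0.062  0.1688] [ 0.32447061 -0.00966448] [-0.00490647  0.34032097]
knob -0.0007 -0.1714
tab 0.0015 -0.0126
ptr -0.0228 -0.0129
mark -0.0395 0.0366
tabtop plane .22 [0.57195435 0.01886281 0.215     ]
0.15
```

The points agree with the given dimensions: holder yaw is about 8.3° and the jaw has to travel about 49 mm. I'll lift, turn the tool to the holder's axes and approach.

```bash
python3 -m pendant '[[[1,0,0,-2.5,-7.3],[1,0,0,-2.5,-7.3],[1,0,0,-2.5,-7.3],[1,0,0,-2.5,-7.4],[1,-2,-4,0,0],[1,-2,-4,0,0],[1,-2,-4,0,0],[1,-2,-4,0,0]]]' 20; python3 -m pendant '[[[0.6,-2,-4,0,0],[0.6,-2,-4,0,0],[0.6,-2,-4,0,0],[0.6,-2,-4,0,0],[0.6,-2,-4,0,0],[0.6,-2,-4,0,0],[0.6,-2,-4,0,0],[0.6,-2,-4,0,0]]]'
cat > tool.py <<'E'
from h import *
import sys
def rel(X):
    s=robot.read_state();M=R.from_rotvec(s["orientation"]).as_matrix()
    y=M[:,1];print("t",s["t"],"pos",s["tool_pos"].round(4),"yaw",np.degrees(np.arctan2(-y[0],y[1])).round(2),"F",s["force"].round(1),"open",round(s["opening"],4),"grip",round(s["gripper_force"],1))
    print("shift cm",(M.T@(np.array(X)-s["tool_pos"])*100).round(2))
if __name__=="__main__": rel([float(a) for a in sys.argv[1:4]])
E
python3 tool.py .572 .0192 .187
```

```text
t: 0.95
tool_pos: [0.3175, 0.4121, 0.3183]
orientation: [0.229, -3.133, 0.001]
force: [1.0, 1.4, 1.2]
opening: 0.0931
gripper_force: 0.0
t: 1.75
tool_pos: [0.5223, 0.1185, 0.3184]
orientation: [0.228, -3.133, -0.0]
force: [0.1, 0.5, 0.4]
opening: 0.056
gripper_force: 0.0
t 1.75 pos [0.5223 0.1185 0.3184] yaw 8.34 F [0.1 0.5 0.4] open 0.056 grip 0.0
shift cm [ -3.48 -10.55  13.14]
```

```bash
python3 -m pendant '[[[0.6,-1.2,-3.5,1,0],[0.6,-1.2,-3.5,2,0],[0.6,-1.1,-3.5,2.5,0],[0.6,0,0,0.5,0],[0.6,0,0,0,0]]]'
python3 - <<'E'
from h import *; import pickle
from tool import rel
rel([.572,.0192,.187])
w=robot.read_camera("wrist");pickle.dump(w,open("w1.pkl","wb"))
for X in([.572,.0192,.202],[.548,.0155,.1686],[.541,.064,.169]): print(proj(w,X))
cv2.imwrite("pics/w1.png",cv2.resize(w["img"],(800,600),interpolation=2))
E
```

```text
t: 2.25
tool_pos: [0.5706, 0.0208, 0.2566]
orientation: [0.225, -3.13, -0.001]
force: [-0.0, -0.4, 0.1]
opening: 0.0559
gripper_force: 0.0
t 2.25 pos [0.5706 0.0208 0.2566] yaw 8.24 F [-0.  -0.4  0.1] open 0.0559 grip 0.0
shift cm [-0.14 -0.19  6.96]
[255.08896517 206.07860981]
[254.92775612 170.59055903]
[307.6890909  170.64615028]
```

View pics/w1.png

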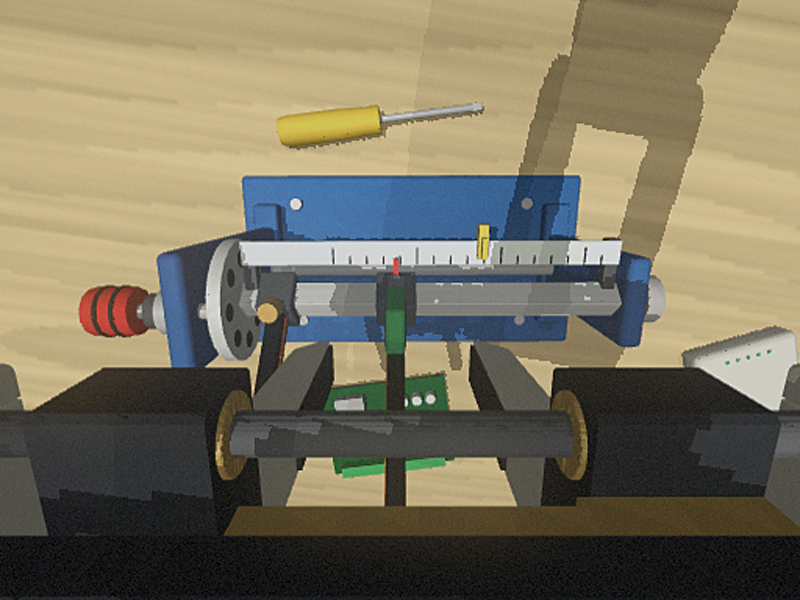

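The wrist view shows the tab (396,315) centred between the fingers, the pointer at (396,266) and the marker at (484,242). I'll measure the gap between pointer and marker, then descend.

```bash
cat > gap.py <<'E'
from m import *
def gap(w):
    r,_=blobs(w["img"],"red",(215,150,420,185)); y,_=blobs(w["img"],"yellow",(215,138,420,172))
    print(r,y)
    pr=max(r,key=lambda b:b[1][4])[0];py=max(y,key=lambda b:b[1][4])[0]
    A=plane(w,*pr,.17);B=plane(w,*py,.17);p=np.radians(8.3);ey=np.array([-np.sin(p),np.cos(p),0]);ex=np.array([np.cos(p),np.sin(p),0])
    print(A.round(4),B.round(4),"gap y mm",(B-A)@ey*1000,"x",(B-A)@ex*1000)
E
python3 -c "
import pickle;from gap import *;gap(pickle.load(open('w1.pkl','rb')))"
python3 -m pendant '[[[0.6,-0.1,-0.2,2.5,0],[0.6,0,0,2.5,0],[0.6,0,0,2,0],[0.6,0,0,0,0],[0,0,0,0,0],[0,0,0,0,0],[0,0,0,0,0],[0,0,0,0,0]]]' 30; python3 tool.py .572 .0192 .187
```

```text
[([253.0, 170.5], [252, 166, 3, 10, 30])] [([308.8, 154.3], [305, 144, 8, 22, 149]), ([398.0, 158.0], [398, 157, 1, 3, 3])]
[0.5479 0.0137 0.17  ] [0.5259 0.062  0.17  ] gap y mm 50.94598742184872 x -14.839306561482022
t: 3.1
tool_pos: [0.5735, 0.0196, 0.19]
orientation: [-0.229, 3.131, -0.0]
force: [-0.3, 0.0, 0.9]
opening: 0.0289
gripper_force: 0.0
t 3.1 pos [0.5735 0.0196 0.19  ] yaw 8.35 F [-0.3  0.   0.9] open 0.0289 grip 0.0
shift cm [ 0.15 -0.02  0.3 ]
```

```bash
python3 -m pendant '[[[0,0,0,0.2,0],[0,0,0,0,0],[0,0,0,0,0],[0,0,0,0,0]]]'; python3 -m pendant '[[[0,0,0.6,0,0],[0,0,0.8,0,0],[0,0,0.8,0,0],[0,0,0.8,0,0],[0,0,0.8,0,0],[0,0,0.8,0,0],[0,0,0,0,0],[0,0,0,0,0]]]'; python3 tool.py .572 .0192 .187
python3 - <<'E'
from gap import *
w=robot.read_camera("wrist");cv2.imwrite("pics/w2.png",cv2.resize(w["img"],(800,600),interpolation=2));gap(w)
E
```

```text
t: 3.5
tool_pos: [0.5729, 0.0186, 0.1865]
orientation: [0.227, -3.133, 0.002]
force: [1.7, -5.3, -1.0]
opening: 0.0097
gripper_force: 30.0
t: 4.3
tool_pos: [0.5662, 0.064, 0.1865]
orientation: [0.228, -3.133, 0.003]
force: [1.3, -7.3, -1.3]
opening: 0.0095
gripper_force: 30.0
t 4.3 pos [0.5662 0.064  0.1865] yaw 8.31 F [ 1.3 -7.3 -1.3] open 0.0095 grip 30.0
shift cm [ 0.08 -4.51 -0.04]
[([256.5, 181.5], [255, 179, 4, 6, 24])] [([263.0, 159.8], [259, 148, 9, 24, 209])]
[0.5388 0.0593 0.17  ] [0.5237 0.0614 0.17  ] gap y mm 4.308931361446115 x -14.682736149434625
```

View pics/w2.png

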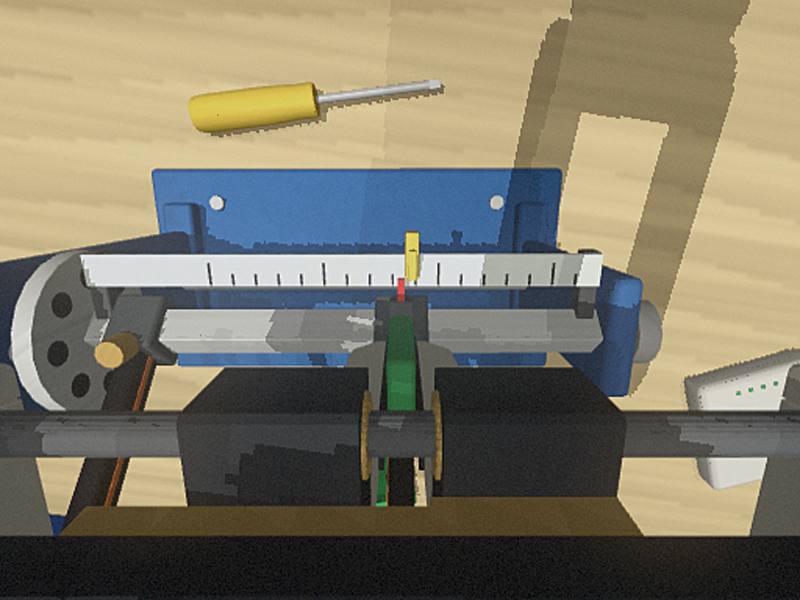

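The jaw moved with the tab: the pointer is at (401,288), just short of the marker at (412,258), with 4.3 mm to go. I'll draw it that far and release.

```bash
python3 -m pendant '[[[0,0,0.45,0,0],[0,0,0,0,0],[0,0,0,0,0]]]'; python3 -c "
from gap import *;gap(robot.read_camera('wrist'))"; python3 -m pendant '[[[0.5,0,0,0,0],[0.5,0,0,0,0],[0.5,0,0,0,0],[0.5,0,0,0,0]]]'; python3 -c "
from gap import *;gap(robot.read_camera('wrist'))"
```

```text
t: 4.65
tool_pos: [0.5657, 0.0677, 0.1865]
orientation: [0.227, -3.133, 0.004]
force: [1.7, -9.2, -0.7]
opening: 0.0097
gripper_force: 30.0
[([256.4, 181.9], [255, 179, 4, 6, 21])] [([257.6, 159.7], [254, 148, 9, 24, 192])]
[0.5386 0.063  0.17  ] [0.5236 0.0616 0.17  ] gap y mm 0.8078867233956173 x -15.025239507781723
t: 5.1
tool_pos: [0.5654, 0.0699, 0.1866]
orientation: [0.229, -3.133, -0.001]
force: [-0.1, 0.5, -0.7]
opening: 0.0376
gripper_force: 0.0
[([253.1, 181.9], [251, 179, 5, 6, 24])] [([352.0, 142.0], [352, 141, 1, 3, 3]), ([254.2, 159.4], [250, 148, 9, 24, 201])]
[0.5387 0.0629 0.17  ] [0.5235 0.0615 0.17  ] gap y mm 0.7658132095570338 x -15.236045509241425
```

The gap is now under 1 mm and the jaw is released. Next I'll lift clear and work out the move to the knob.

```bash
python3 -m pendant '[[[0.5,0,0,-2,0],[0.5,0,0,-3,0],[0.5,0,0,-4,0],[0.5,0,0,-4,0]]]'; python3 -c "
from gap import *
from tool import rel
rel([.5929,-.1382,.167]);print(robot.read_state()['q'].round(3))"
```

```text
t: 5.55
tool_pos: [0.565, 0.0697, 0.3176]
orientation: [0.229, -3.132, -0.0]
force: [1.8, -0.1, -0.6]
opening: 0.0464
gripper_force: 0.0
t 5.55 pos [0.565  0.0697 0.3176] yaw 8.36 F [ 1.8 -0.1 -0.6] open 0.0464 grip 0.0
shift cm [  0.24 -20.98  15.05]
[ 0.033  0.029  1.417  0.     1.697 -1.684]
```

```bash
python3 -m pendant '[[[0.5,0,-3.5,0,0],[0.5,0,-3.5,0,0],[0.5,0,-3.5,0,0],[0.5,0,-3.5,0,0],[0.5,0,-3.5,0,0],[0.5,0,-3.5,0,0],[0.5,0,0,0,8.2],[0.5,0,0,0,8.2]]]'; python3 -m pendant '[[[0.5,0,0,0,8.2],[0.5,0,0,0,8.2],[0.5,0,0,0,8.2],[0.5,0,0,0,8.2],[0.5,0,0,0,8.2],[0.5,0,0,0,8.2],[0.5,0,0,0,8.2],[0.5,0,0,0,8.2]]]'; python3 -m pendant '[[[0.5,0,0,2,8],[0.5,0,0,3,0],[0.5,0,0,1,0],[0.5,0,0,0,0]]]'
python3 - <<'E'
from gap import *
from tool import rel
rel([.5929,-.1382,.167])
w=robot.read_camera("wrist");s=robot.read_camera("side")
print(proj(w,[.5929,-.1382,.186]),[b for b in blobs(w["img"],"red",(0,0,512,384),20)[0]])
cv2.imwrite("pics/w3.png",cv2.resize(w["img"],(800,600),interpolation=2))
cv2.imwrite("pics/s3.png",cv2.resize(s["img"][110:270,180:360],(675,600),interpolation=2))
E
```

```text
t: 6.35
tool_pos: [0.5959, -0.1395, 0.3162]
orientation: [-0.232, -3.132, -0.0]
force: [-0.1, 0.5, 0.5]
opening: 0.0466
gripper_force: 0.0
t: 7.15
tool_pos: [0.596, -0.1381, 0.3166]
orientation: [-1.89, -2.509, -0.0]
force: [-0.4, -0.2, -0.6]
opening: 0.0463
gripper_force: 0.0
t: 7.55
tool_pos: [0.5948, -0.1377, 0.2544]
orientation: [-2.05, -2.375, 0.003]
force: [0.1, -0.5, 1.0]
opening: 0.0463
gripper_force: 0.0
t 7.55 pos [ 0.5948 -0.1377  0.2544] yaw -81.61 F [ 0.1 -0.5  1. ] open 0.0463 grip 0.0
shift cm [-0.04 -0.16  8.74]
[252.88184833 201.2838785 ] [([252.7, 193.4], [237, 186, 32, 15, 339]), ([252.4, 205.4], [237, 200, 32, 11, 246]), ([252.5, 215.7], [238, 210, 30, 11, 226])]
```

View pics/w3.png

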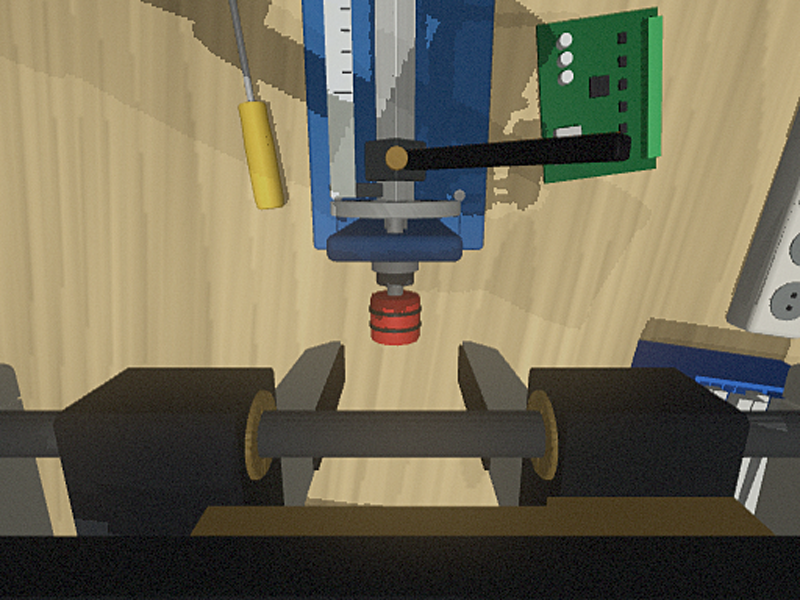

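View pics/s3.png

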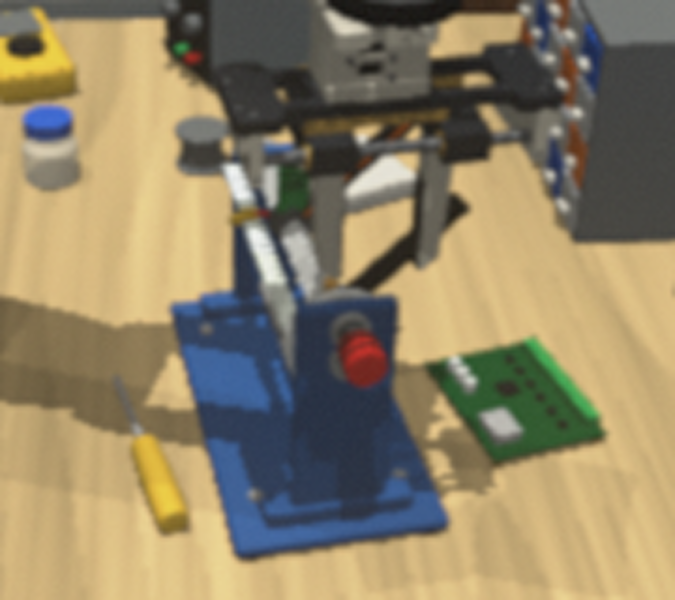

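The wrist view shows the knob at (395,317), within 2 px of the predicted position and centred between the fingers. The side view shows the pointer at the yellow marker. I'll descend and grip.

```bash
python3 -m pendant '[[[0.5,0,-0.15,2.5,0],[0.5,0,0,3,0],[0.5,0,0,2.2,0],[0.5,0,0,1,0],[0.5,0,0,0,0],[0,0,0,0,0],[0,0,0,0,0],[0,0,0,0,0]]]' 60;python3 -m pendant '[[[0,0,0,0,0],[0,0,0,0,0],[0,0,0,0,0]]]'; python3 tool.py .5929 -.1382 .167
```

```text
t: 8.45
tool_pos: [0.5916, -0.1395, 0.1715]
orientation: [-2.052, -2.374, 0.008]
force: [-33.9, -3.0, 19.1]
opening: 0.0276
gripper_force: 16.9
t: 8.75
tool_pos: [0.5914, -0.1395, 0.1716]
orientation: [-2.053, -2.373, 0.008]
force: [-22.2, -1.7, 13.8]
opening: 0.0267
gripper_force: 60.0
t 8.75 pos [ 0.5914 -0.1395  0.1716] yaw -81.7 F [-22.2  -1.7  13.8] open 0.0267 grip 60.0
shift cm [0.11 0.17 0.46]
```

The grip is firm but carries some side load. I'll relax that, then pull along tool −x (the holder's −y).

```bash
python3 -m pendant '[[[0,0,-0.2,-0.2,0],[0,0,0,0,0],[0,-0.4,0,0,0],[0,-0.5,0,0,0],[0,-0.4,0,0,0],[0,0,0,0,0],[0,0,0,0,0],[0,0,0,0,0]]]'; python3 tool.py .5929 -.1382 .167
```

```text
t: 9.55
tool_pos: [0.5927, -0.1493, 0.1717]
orientation: [-2.049, -2.374, -0.0]
force: [-10.4, 8.9, 2.4]
opening: 0.0268
gripper_force: 60.0
t 9.55 pos [ 0.5927 -0.1493  0.1717] yaw -81.59 F [-10.4   8.9   2.4] open 0.0268 grip 60.0
shift cm [1.09 0.18 0.47]
```

```bash
python3 -m pendant '[[[0,-0.3,0,0,0],[0,-0.3,0,0,0],[0,0,0,0,0],[0,0,0,0,0]]]'; python3 tool.py .5929 -.1382 .167;  python3 -m pendant '[[[0,-0.2,0,0,0],[0,0,0,0,0],[0,0,0,0,0]]]'; python3 tool.py .5929 -.1382 .167
```

```text
t: 9.95
tool_pos: [0.5934, -0.1535, 0.1717]
orientation: [-2.046, -2.373, -0.002]
force: [-12.6, 15.4, 4.3]
opening: 0.027
gripper_force: 60.0
t 9.95 pos [ 0.5934 -0.1535  0.1717] yaw -81.54 F [-12.6  15.4   4.3] open 0.027 grip 60.0
shift cm [1.51 0.18 0.48]
t: 10.25
tool_pos: [0.5934, -0.1536, 0.1716]
orientation: [-2.043, -2.372, -0.005]
force: [-14.9, 23.9, 7.7]
opening: 0.027
gripper_force: 60.0
t 10.25 pos [ 0.5934 -0.1536  0.1716] yaw -81.48 F [-14.9  23.9   7.7] open 0.027 grip 60.0
shift cm [1.52 0.18 0.48]
```

The tool stopped after 14.1 mm with the force rising to about 24 N, so the plunger is at its stop. I'll hold there while the frame swings down.

```bash
for i in 1 2 3 4 5 6; do python3 -m pendant '[[[0,0,0,0,0],[0,0,0,0,0],[0,0,0,0,0],[0,0,0,0,0],[0,0,0,0,0],[0,0,0,0,0],[0,0,0,0,0],[0,0,0,0,0]]]' >/dev/null; done; python3 tool.py .5929 -.1382 .167
python3 - <<'E'
from h import *
w=robot.read_camera("wrist");s=robot.read_camera("side")
a=cv2.resize(s["img"][110:270,180:360],(450,400),interpolation=2);b=cv2.resize(w["img"][:230,120:420],(350,268));b=cv2.copyMakeBorder(b,0,132,0,0,0)
cv2.imwrite("pics/f.png",np.hstack([a,b]))
E
```

```text
t 15.05 pos [ 0.5934 -0.1535  0.1716] yaw -81.48 F [-14.9  23.    7.4] open 0.0266 grip 60.0
shift cm [1.52 0.18 0.48]
```

View pics/f.png

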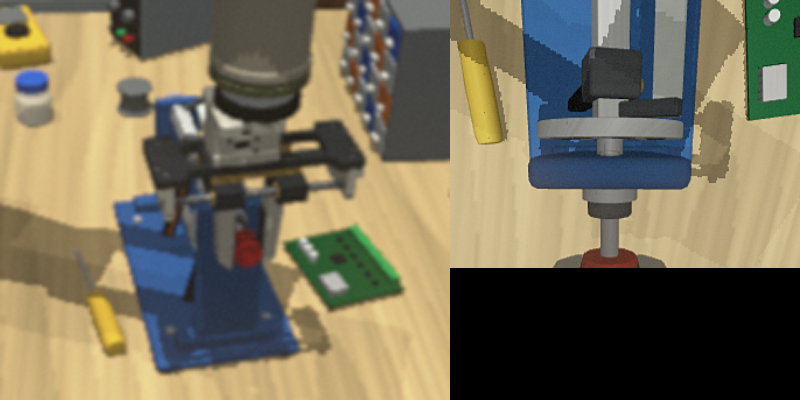

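The wrist view shows the arm folded under the rail and the scale now on the far side at about (670,60), so the frame is hanging. The plunger shaft is extended at (610,230) and the knob is held at (610,260). The bystanders are where they were, so I'm handing in.

```bash
python3 -c "
from plant import robot;print(robot.close_job())"
```

```text
the job is handed in; nothing more can be done
None
```

The jaw was let go within about 1 mm of the yellow marker, the plunger is held against its stop (14 mm out), the frame has swung down and hangs free, nothing else on the bench was visibly disturbed, and the job is handed in (no verdict was returned).

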